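# Refit the bezel and control knob of the gas hob and hold the knob pressed in

### The job

The small two-burner gas hob on the worktop is being put back together and one of its two controls is still bare. Lay the loose bezel ring flat on the hob over the bare shaft and let go of it, then take the loose knob, turn it so that its keyed bore matches the flat of the shaft, push it fully home on the shaft and press it in against the valve's spring, as one does to light the burner, to see that it goes down freely inside the bezel. Finish while still holding the knob pressed right in, and do not disturb the other things lying about.

Things in the scene. Friction and masses are not known exactly. Their poses are not given: they have to be found in the camera images.
- hob: Gas hob, fixed: 440 mm deep (x), 280 wide (y), flat steel top 65 mm above the worktop. Origin: middle of its footprint; x points from its front edge to its back. Two controls stand 155 mm in front of the origin, 68 mm left and right; one is complete and fixed, the other bare (which one varies). From 67 mm behind them stands a cast pan support, 36 mm above the top.
- valve_seat (a point): The bare control: point on the hob's top surface on the axis of the bare shaft; z up, x as the hob's x. Round it a brass bushing, 18 mm across and 4 mm high with a bevelled upper edge, centres the bezel.
- shaft_tip (a point): Centre of the tip of the bare upright steel D-shaft, 24 mm above the hob's top when not pressed. 10 mm in diameter with one flat, 2.5 mm from the axis, along its whole length; this point's x axis points out of the flat. The tip has a 0.8 mm bevel. The point moves and turns with the shaft.
- valve_turn (a joint): Turn of the shaft about its upright axis, rad, anticlockwise seen from above, 0 to 3.3; at 0 the flat faces the back of the hob. Stiff (0.06 N m), it stays where it is left; it starts turned 0.1 to 1.
- valve_press (a joint): How far the shaft is pushed down into the valve, m: 0 is up, 0.005 is the stop. A spring raises it: about 4 N starts it down, 8 N takes it to the stop.
- bezel_mid (a point): Loose bezel: dished plain aluminium ring lying rim upward, outside diameter 56 mm, 8 mm high, rim 5 mm wide, floor 3 mm thick with a round hole of 21 mm. Point on its axis, 4 mm above its flat underside; z up. Any way round will do. Seated, its underside lies on the hob's top round the bushing, this point 4 mm above point valve_seat.
- knob_mid (a point): Loose black knob standing on its open side: round body 38 mm across, 17 mm high; on it a bar grip 15 mm wide, 37 mm long along x, up to 32 mm above the underside; at the bar's +x end a pointed nose with a white line reaches 23 mm from the axis. Point on the axis, 16 mm above the underside; z up. 55 to 100 g.
- knob_bore (a point): Mouth of the knob's blind D-shaped bore: centre of its underside; axes as point knob_mid. Bore 11.6 mm across, 14 mm deep, its flat 3.2 mm from the axis on the nose's side (+x); it goes on when knob x and shaft x agree within about 9 degrees (beyond 20 it is blocked). Fully home the shaft's tip touches the bore's end: this point is then 10 mm above the hob's top, 5 mm when pressed to the stop.
- small_screwdriver: Loose small screwdriver, 141 mm long, lying on the worktop beside the hob; leave alone. Origin at its middle, on the worktop.
- hex_key: Loose hex key, 82 mm long, lying on the worktop beside the hob; leave alone. Origin at its middle, on the worktop.
- masking_tape: Loose roll of masking tape, 105 mm across and 25 mm high, lying flat on the worktop; leave alone. Origin at its middle, on the worktop.
There are look-alikes about, which are no part of the job. What is shaped like the part that bears knob_mid but orange, pink or turquoise is not meant.

How it is judged:
By the outcome, as a careful person would: the job done as asked, in the order asked, and still so for the second after the job is handed in, while the arm keeps its last pose, push and grip.
It also fails if it takes over 61 s, if anything falls off the work surface, if the arm or the gripper's body presses on something with over 40 N, if the wrist force passes 120 N, or if a joint passes its speed limit or range.

### The arm

A 7-joint arm with a two-finger parallel gripper is mounted at the origin on a cart in front of the work surface, level with it; the furniture and walls round the work are solid. World frame = base frame: x ahead of the robot, y to its left, z up, the work surface at z = 0. Lengths are in m, angles in rad, forces in N, time in s.
With the tool pointing down it reaches from about 0.35 to 0.9 m from the base axis. Payload 19.9 kg.
Tool frame: the origin (TCP) lies midway between the tips of the shut fingers; the grasp point (between the pads) lies 19 mm behind it; z points along the fingers, y is the line along which they close (so a half turn about z gives the same grasp; the last joint's range is limited). The gripper opens to 94 mm and grips with 3 to 60 N. Pads are 16 mm wide; open, the fingers measure 119 mm over their backs; the gripper's body (75 mm by 177 mm) begins 78 mm behind the grasp point.
Start: joints at [1.133, 0.417, -0.01, 1.614, 0.005, 1.111, -0.053], TCP at [0.241, -0.577, 0.205] pointing down, gripper open.
Joint ranges: [-2.81, 2.81], [-0.39, 2.02], [-1.27, 1.25], [0.06, 2.57], [-1.19, 4.33], [0.19, 2], [-2.82, 2.82]. Speed limits (rad/s): [1.89, 1.89, 2.39, 2.39, 3.01, 3.01, 3.01].

### API

Orientations are given as a rotation vector (axis times angle).
In Python, from cell import sensors, eyes, arm gives the robot as it stands.
- The arm moves only by the tool move_arm, never from a script. Its arguments are lists of equal length, an entry for each row: "slide": the shift along the world's x, y, z in mm, a list of three; "twist": the turn, a rotation vector about the world's x, y, z in degrees, a list of three. In form: {"slide": [[dx, dy, dz], ...], "twist": [[rx, ry, rz], ...]}. A call has 1 to 20 rows; each row is the pose to reach, as a shift and turn from the pose commanded when the call began; what a row does not reach only later rows make up. A row lasts 1/10 s, in which the tool goes at most 50 mm and 8.59 degrees, less where a joint would pass 70% of its speed; a pose out of reach is approached as far as the arm can. A call with a gripper value outside its range is refused whole. "gripper" is the finger opening in mm, from 0 to 94, set as the call begins (left out, the last holds). The fingers move at their own pace and stop on an object; "squeeze" is the grip in N (left out, the last holds). Time passes only in rows, so rows that repeat a pose let the fingers close. It gives the time, the measured TCP pose, the force, the opening and the grip force at its end, in the units of the state.
- sensors.get_obs(): the state, without advancing time (a new reading comes with each control period).
- eyes.snapshot(name): name is "side" or "top" or "wrist"; returns the picture (400x640x3 uint8, red, green, blue); there is no depth.
- eyes.camera_params(name): a dict with "vfov" (degrees; the focal length in pixels is half the picture's height over the tangent of half this angle, whatever the lens; pixels are square), "cx", "cy" (the principal point, pixels), "R" (3x3) and "t" (3): a world point X has camera coordinates R X + t; the wrist camera has in their place "tool_from_camera" (4x4, takes a point from camera to tool coordinates, whose origin is the TCP and whose axes are the flange's). Camera axes: x right, y down, z forward; pixel columns grow to the right and rows downward; lengths in m; the calibration is good to about 2 mm. A picture is of the moment at which its call begins: read the wrist's pose just before it. camera_params takes no time and is no camera call.
- arm.finish_job(): hands the job in; it is judged then, once.
The state is a dict: "time_s": time; "joint_pos": joint angles; "qd": joint speeds; "joint_efforts": joint torques, N m; "position": TCP position; "orientation": TCP orientation; "force": force on the tool from outside, world axes, zero at the start; "ft_torque": the same for the moment, N m; "opening": finger opening in m; "grip_force": force on a finger pad.
Only numpy, scipy, OpenCV 4.12 (cv2) and the standard library are available. Lean on these libraries where they do the work, as an engineer would, in place of code of your own. Each camera call takes 0.05 s, during which the arm holds its last target. There are 200 camera calls.

## Working session

There is one attempt and no reset: what is moved stays moved. The work goes in short steps, Python scripts to look and compute and a tool call to move; the robot and the scene stay as the last step left them, time stands still between calls to the robot, and variables do not carry over. Pictures are saved under pics/ and viewed, at most 10 in all, crops included, and the job is handed in when it is done.

Besides the shell and the picture viewer there is one more tool, called after "Call:" as name(argument=value, ...), one argument or row to a line, values as JSON. move_arm: Moves the arm, as the interface text tells. Its arguments: {"type":"object","properties":{"slide":{"type":"array"},"twist":{"type":"array"},"gripper":{"type":"number"},"squeeze":{"type":"number"}},"required":["slide","twist"]}

```bash
mkdir -p pics; cat > h.py <<'E'
import numpy as np, cv2
from scipy.spatial.transform import Rotation as Ro
from cell import sensors, eyes, arm
def snap(n,f):
    o=sensors.get_obs(); im=eyes.snapshot(n); cv2.imwrite('pics/'+f+'.png',im[:,:,::-1]); return o,im
def cam(n,o=None):
    p=eyes.camera_params(n); f=200/np.tan(np.radians(p['vfov'])/2)
    if n=='wrist':
        T=np.array(p['tool_from_camera']); Rt=Ro.from_rotvec(o['orientation']).as_matrix()
        Rc=Rt@T[:3,:3]; c=Rt@T[:3,3]+np.array(o['position']); R=Rc.T; t=-R@c
    else: R=np.array(p['R']); t=np.array(p['t'])
    return f,p['cx'],p['cy'],R,t
def onz(C,u,v,z):
    f,cx,cy,R,t=C; d=R.T@np.array([(u-cx)/f,(v-cy)/f,1]); c=-R.T@t
    return c+d*(z-c[2])/d[2]
def proj(C,X):
    f,cx,cy,R,t=C; q=R@np.array(X)+t; return np.array([f*q[0]/q[2]+cx,f*q[1]/q[2]+cy])
E
python3 - <<'E'
from h import *
o,a=snap('top','top0'); _,b=snap('side','side0')
print(o['time_s'],o['position'],o['orientation'],o['opening'])
for n in('top','side','wrist'): print(eyes.camera_params(n))
E
```

```text
0.0 [ 0.24080844 -0.57632478  0.20482728] [-3.07909139e+00 -6.17467483e-01  4.92539757e-04] 0.09408259687795993
{'vfov': 55.70023140098504, 'cx': 325.18287519674084, 'cy': 197.27884414595147, 'R': array([[-0.02667903, -0.99964241, -0.00180916],
       [-0.98419709,  0.02658366, -0.17506971],
       [ 0.1750552 , -0.00289012, -0.98455438]]), 't': array([0.01203105, 0.5231465 , 1.09497511])}
{'vfov': 57.13299704358243, 'cx': 320.99735747755324, 'cy': 198.8349570102912, 'R': array([[-0.98211294, -0.18813893,  0.00760985],
       [-0.10966369,  0.53867247, -0.83534774],
       [ 0.15306222, -0.82124035, -0.54966922]]), 't': array([0.52555502, 0.12705584, 1.07724275])}
{'vfov': 67.50565374658103, 'cx': 316.07639497681413, 'cy': 202.24880312665684, 'tool_from_camera': array([[ 7.60669314e-04, -9.63665974e-01, -2.67109178e-01,
         7.87952649e-02],
       [ 9.99999677e-01,  8.02170911e-04, -4.62572776e-05,
         6.89754391e-04],
       [ 2.58843777e-04, -2.67109056e-01,  9.63666273e-01,
        -1.78958413e-01],
       [ 0.00000000e+00,  0.00000000e+00,  0.00000000e+00,
         1.00000000e+00]])}
```

View pics/top0.png

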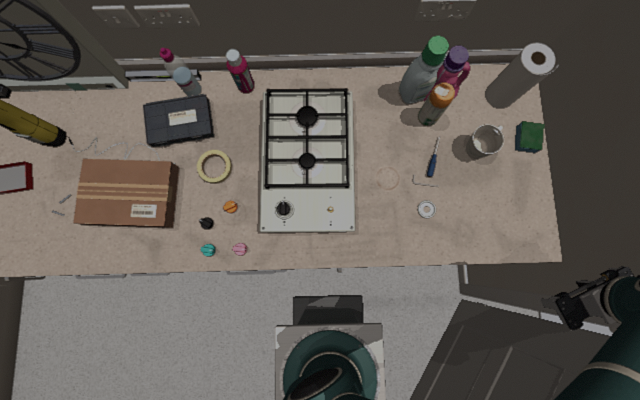

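View pics/side0.png

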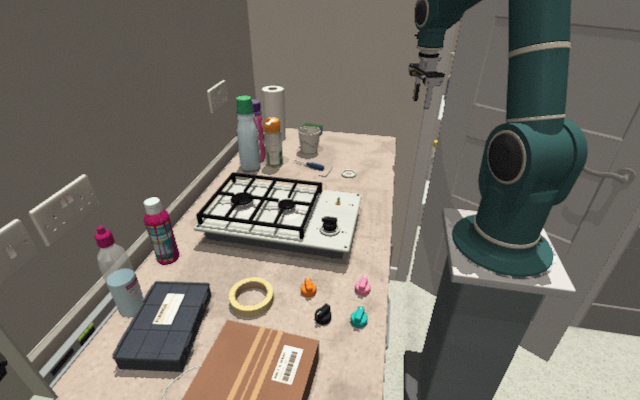

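The top picture shows the bare shaft at (331,209), the complete control at (284,208), and the bezel at (426,209). Possible knobs are black (207,223), orange (231,207), pink (239,249), turquoise (208,250) and the fixed black one on the hob at (284,208). The loose black one at (207,223) is meant. The screwdriver (432,163) and hex key (425,181) lie north of the bezel, and the thin ring at (387,178) is a mark on the worktop. I'll check these in a close crop.

```bash
python3 - <<'E'
from h import *
a=cv2.imread('pics/top0.png')
def cr(u,v,w,h,s): return cv2.resize(a[v:v+h,u:u+w],None,fx=s,fy=s,interpolation=cv2.INTER_CUBIC)
A=cr(190,195,66,66,6); B=cr(400,165,66,66,6); D=cr(255,190,99,32,8)[:200]
cv2.imwrite('pics/crop0.png',np.vstack([np.hstack([A,B]),cv2.resize(a[190:222,255:354],(792,200),interpolation=cv2.INTER_CUBIC)]))
C=cam('top')
for n,u,v,z in[('knob',207,223,.016),('bez',426,209,.004),('shaft',331,209,.08),('fixed',284,208,.09),('tl',264,89,.065),('bl',259,232,.065),('br',355,231,.065)]: print(n,onz(C,u,v,z).round(4))
E
```

```text
knob [0.4585 0.3616 0.016 ]
bez [ 0.4853 -0.3145  0.004 ]
shaft [ 0.4822 -0.0179  0.08  ]
fixed [0.4873 0.1176 0.09  ]
tl [0.8685 0.1799 0.065 ]
bl [0.4223 0.1938 0.065 ]
br [ 0.4177 -0.0863  0.065 ]
```

View pics/crop0.png

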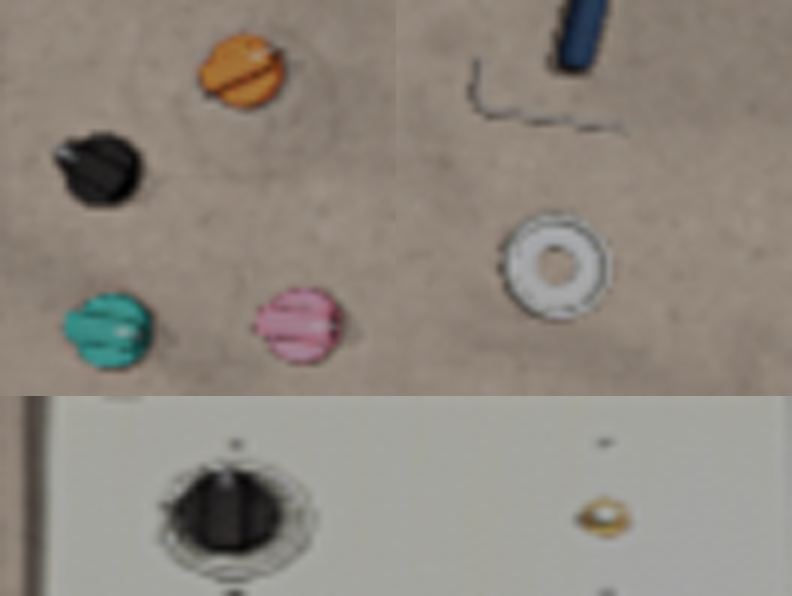

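The crop confirms the choice: the black knob is centred at about (207,223), its nose pointing left (world +y) and slightly up. The bezel is at (426.5,209.5). The bare D-shaft is on the hob's right side. Moving over the bezel.

Call:
move_arm(
  slide=[
    [48,52,-15],
    [97,105,-30],
    [146,157,-45],
    [195,210,-60],
    [244,262,-75],
    [244,262,-75],
    [244,262,-75],
    [244,262,-75],
    [244,262,-75],
    [244,262,-75],
    [244,262,-75],
    [244,262,-75],
    [244,262,-75],
    [244,262,-75],
  ],
  twist=[
    [0,0,-4],
    [0,0,-9],
    [0,0,-14],
    [0,0,-19],
    [0,0,-22.7],
    [0,0,-22.7],
    [0,0,-22.7],
    [0,0,-22.7],
    [0,0,-22.7],
    [0,0,-22.7],
    [0,0,-22.7],
    [0,0,-22.7],
    [0,0,-22.7],
    [0,0,-22.7],
  ],
)

```text
time_s: 1.5
position: [0.4847, -0.3151, 0.1306]
orientation: [3.142, -0.002, 0.0]
force: [-1.6, -0.8, 0.6]
opening: 0.094
grip_force: 0.0
```

```bash
python3 - <<'E'
from h import *
o,a=snap('wrist','w1'); print(o['time_s'],o['position'],o['orientation'],o['force'])
C=cam('wrist',o)
g=cv2.cvtColor(a,cv2.COLOR_RGB2GRAY)
u0,v0=proj(C,[.485,-.314,.008]); print(u0,v0)
c=cv2.HoughCircles(cv2.GaussianBlur(g,(5,5),1),cv2.HOUGH_GRADIENT,1,20,param1=100,param2=30,minRadius=12,maxRadius=60); print(c)
E
```

```text
1.5 [ 0.48467518 -0.31512965  0.13057175] [ 3.14150638e+00 -1.80449277e-03  1.62480587e-04] [-1.56077857 -0.817322    0.63843808]
314.77698114775615 197.67122764171808
[[[315.5 191.5  21.6]]]
```

View pics/w1.png

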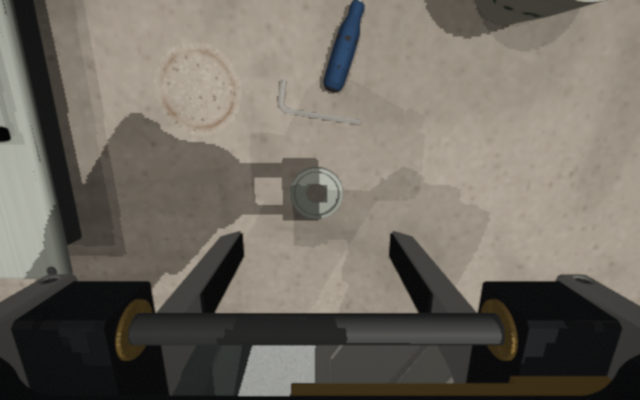

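The bezel is centred at about (316.5,192.5), radius 25 px. The hex key above it is centred near (315,112), clear of the fingers, and the fingers close left to right.

```bash
python3 - <<'E'
from h import *
a=cv2.imread('pics/w1.png'); o=sensors.get_obs(); C=cam('wrist',o)
# refine outer rim by projection fit: edge-strength score
g=cv2.GaussianBlur(cv2.cvtColor(a,cv2.COLOR_BGR2GRAY),(3,3),0).astype(float)
G=np.hypot(cv2.Sobel(g,6,1,0),cv2.Sobel(g,6,0,1))
th=np.linspace(0,2*np.pi,90,False); best=[]
for x in np.arange(.478,.494,.0005):
  for y in np.arange(-.322,-.306,.0005):
    s=0
    for r,z in((.028,.008),(.023,.008)):
      P=np.array([proj(C,[x+r*np.cos(t),y+r*np.sin(t),z]) for t in th[::2]]).round().astype(int)
      s+=np.minimum(G[P[:,1],P[:,0]],150).mean()
    best.append((s,x,y))
print(sorted(best)[-4:]); print(onz(C,316.5,192.5,.008), proj(C,[.513,-.315,.008]),proj(C,[.457,-.315,.008]))
E
```

```text
[(np.float64(110.15955271932357), np.float64(0.4885), np.float64(-0.314)), (np.float64(110.61857033454399), np.float64(0.4875), np.float64(-0.3145)), (np.float64(112.59347316402884), np.float64(0.488), np.float64(-0.314)), (np.float64(112.75569684456539), np.float64(0.488), np.float64(-0.3145))]
[ 0.49059833 -0.31564467  0.008     ] [315.86947478 171.06061749] [315.88949535 223.14649868]
```

Call:
move_arm(
  slide=[
    [3.5,0,-30],
    [3.5,0,-65],
    [3.5,0,-95],
    [3.5,0,-112],
    [3.5,0,-120],
    [3.5,0,-125],
    [3.5,0,-128],
    [3.5,0,-128],
    [3.5,0,-128],
  ],
  twist=[
    [0,0,0],
    [0,0,0],
    [0,0,0],
    [0,0,0],
    [0,0,0],
    [0,0,0],
    [0,0,0],
    [0,0,0],
    [0,0,0],
  ],
  gripper=70,
)

```text
time_s: 2.45
position: [0.4889, -0.3149, 0.0032]
orientation: [3.141, -0.001, 0.001]
force: [-0.6, 0.0, -0.4]
opening: 0.0698
grip_force: 0.0
```

Call:
move_arm(
  slide=[
    [0,0,0],
    [0,0,0],
    [0,0,0],
    [0,0,0],
    [0,0,0],
    [0,0,0],
    [0,0,0],
    [0,0,0],
  ],
  twist=[
    [0,0,0],
    [0,0,0],
    [0,0,0],
    [0,0,0],
    [0,0,0],
    [0,0,0],
    [0,0,0],
    [0,0,0],
  ],
  gripper=45,
  squeeze=15,
)

```text
time_s: 3.25
position: [0.4887, -0.3148, 0.0027]
orientation: [3.141, -0.001, 0.001]
force: [-1.3, 0.9, 6.2]
opening: 0.0558
grip_force: 15.0
```

Call:
move_arm(
  slide=[
    [0,0,10],
    [0,0,40],
    [-5,15,80],
    [-10,50,120],
    [-18,95,150],
    [-26,140,175],
    [-34,185,190],
    [-42,230,190],
    [-47,275,190],
    [-47,290,190],
    [-47,297,190],
    [-47,297,190],
    [-47,297,190],
    [-47,297,190],
    [-47,297,190],
  ],
  twist=[
    [0,0,0],
    [0,0,0],
    [0,0,0],
    [0,0,0],
    [0,0,0],
    [0,0,0],
    [0,0,0],
    [0,0,0],
    [0,0,0],
    [0,0,0],
    [0,0,0],
    [0,0,0],
    [0,0,0],
    [0,0,0],
    [0,0,0],
  ],
)

```text
time_s: 4.75
position: [0.4415, -0.0185, 0.1923]
orientation: [-3.142, 0.003, 0.001]
force: [0.1, -0.8, -0.2]
opening: 0.0555
grip_force: 15.0
```

```bash
python3 - <<'E'
from h import *
o,a=snap('wrist','w2'); print(o['time_s'],o['position'],o['orientation'],o['opening'],o['grip_force'])
C=cam('wrist',o); P=np.array(o['position'])
print('exp shaft tip',proj(C,[.482,-.018,.089]),'exp bezel',proj(C,P+[0,0,.006]))
im=a[:,:,::-1]
A=cv2.resize(im[20:320,170:470],(600,600),interpolation=cv2.INTER_CUBIC)
cv2.imwrite('pics/w2c.png',A)
E
```

```text
4.75 [ 0.44146701 -0.01851904  0.19232703] [-3.14151399e+00  3.00872565e-03  5.41330649e-04] 0.05553956960836836 14.999837856667
exp shaft tip [315.24409608 161.52500054] exp bezel [315.57346635 249.91203685]
```

View pics/w2c.png

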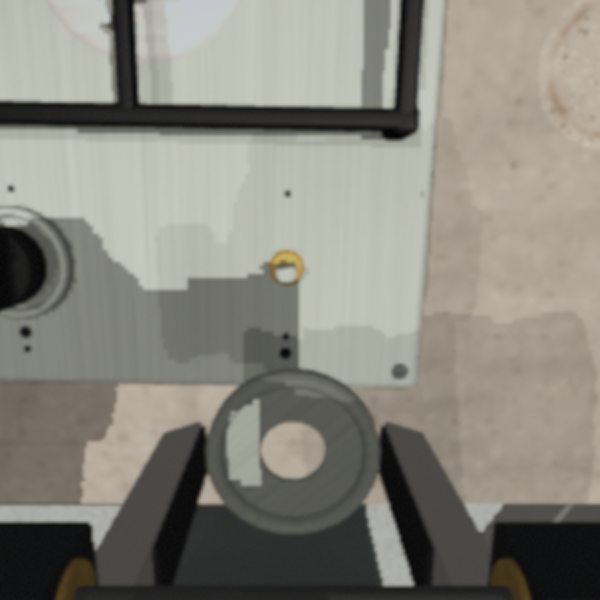

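The bezel is gripped, centred at crop (293.5,451) → full (316.7,245.5). The brass bushing is at crop (287,267) → full (313.6,153.5), with the grey shaft tip slightly below it. Enlarging the shaft, in both the wrist and top pictures.

```bash
python3 - <<'E'
from h import *
im=cv2.imread('pics/w2.png'); A=cv2.resize(im[139:169,298:328],(480,480),interpolation=cv2.INTER_CUBIC)
cv2.imwrite('pics/w2d.png',A)
o=sensors.get_obs(); C=cam('wrist',o)
print('bushing',onz(C,313.6,153.5,.069),'bezel',onz(C,316.7,245.5,o['position'][2]+.005),o['position'])
for h in((.0125),): pass
E
```

```text
bushing [ 0.48732102 -0.01608912  0.069     ] bezel [ 0.44401599 -0.0190428   0.19733299] [ 0.44146337 -0.01833413  0.19233299]
```

View pics/w2d.png

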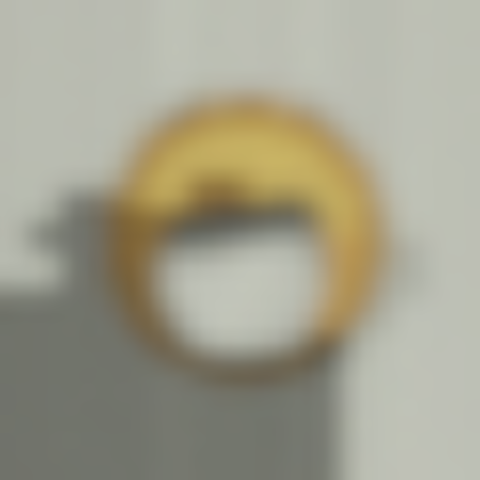

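```bash
python3 - <<'E'
from h import *
o=sensors.get_obs(); C=cam('wrist',o); p=o['position']
print(onz(C,312.8,156.0-.5,.089),onz(C,312.9,153.4,.067),'bez',onz(C,316.5,245.2,p[2]+.005),p)
T=cam('top'); print(proj(T,[.487,-.016,.069]))
E
```

```text
[ 0.48765567 -0.01551686  0.089     ] [ 0.48720204 -0.01536447  0.067     ] bez [ 0.44421982 -0.01891722  0.19733299] [ 0.44146337 -0.01833413  0.19233299]
[330.25602776 207.94300298]
```

Call:
move_arm(
  slide=[
    [15,1,-20],
    [30,2,-45],
    [43,3.4,-70],
    [43,3.4,-85],
    [43,3.4,-95],
    [43,3.4,-100],
    [43,3.4,-104],
    [43,3.4,-108],
    [43,3.4,-110],
    [43,3.4,-110],
    [43,3.4,-110],
  ],
  twist=[
    [0,0,0],
    [0,0,0],
    [0,0,0],
    [0,0,0],
    [0,0,0],
    [0,0,0],
    [0,0,0],
    [0,0,0],
    [0,0,0],
    [0,0,0],
    [0,0,0],
  ],
)

```text
time_s: 5.9
position: [0.4846, -0.0143, 0.0827]
orientation: [-3.142, 0.001, -0.001]
force: [0.7, 0.5, -1.4]
opening: 0.0556
grip_force: 15.0
```

```bash
python3 - <<'E'
from h import *
o,a=snap('wrist','w3'); print(o['time_s'],o['position'],o['force'],o['opening'])
C=cam('wrist',o); p=o['position']; u,v=proj(C,[p[0]+.002,p[1],p[2]]).round().astype(int); print(u,v)
A=a[v-50:v+50,u-50:u+50,::-1]
cv2.imwrite('pics/w3c.png',cv2.resize(A,(600,600),interpolation=cv2.INTER_CUBIC))
E
```

```text
5.9 [ 0.48458794 -0.01426042  0.08270473] [ 0.73719704  0.45535092 -1.43657966] 0.05557724983953735
316 243
```

View pics/w3c.png

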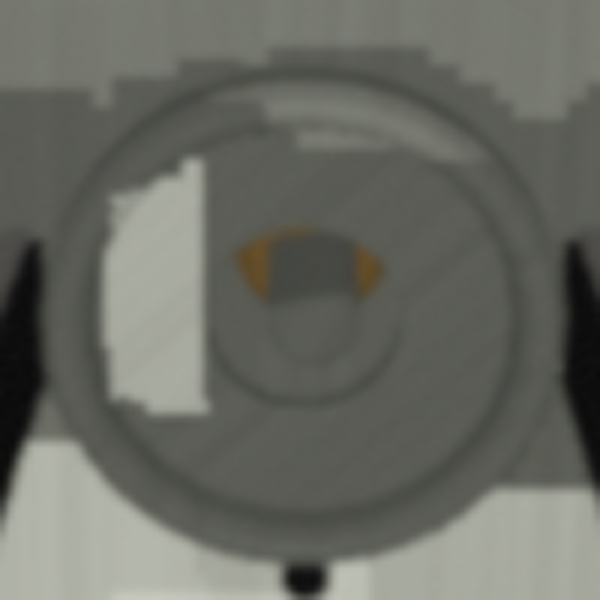

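Here the bezel's outer edge spans crop u 45–562, v 65–560, and its hole is around (307,~320). The shaft tip spans u 272–355 with its bottom at 365, and the brass shows through the hole. I'll work out the offset.

```bash
python3 - <<'E'
from h import *
o=sensors.get_obs(); C=cam('wrist',o); p=o['position']; F=lambda u,v:((u+.5)/6-.5+266,(v+.5)/6-.5+193)
I=lambda X:((proj(C,X)-[266,193]+.5)*6-.5).round(0)
zb=p[2]-.0027
print('tip',onz(C,*F(313.5,322),.089)); print('rim',onz(C,*F(303.5,312),zb+.007))
th=np.linspace(0,2*np.pi,8,False)
def ring(x,y,r,z): return [tuple(I([x+r*np.cos(t),y+r*np.sin(t),z]).astype(int)) for t in th[::2]]
bx,by=onz(C,*F(303.5,312),zb+.007)[:2]; sx,sy=onz(C,*F(313.5,322),.089)[:2]
print('rim up,left,down,right',ring(bx,by,.028,zb+.008)); print('hole top',ring(bx,by,.0105,zb+.003)); print('hole bot',ring(bx,by,.0105,zb))
print('bush',ring(sx,sy,.009,.065),ring(sx,sy,.0085,.069)); print('tip',ring(sx,sy,.005,.089))
E
```

```text
tip [ 0.48721393 -0.01570731  0.089     ]
rim [ 0.4874626  -0.01466596  0.08699328]
rim up,left,down,right [(np.int64(304), np.int64(58)), (np.int64(36), np.int64(316)), (np.int64(303), np.int64(554)), (np.int64(571), np.int64(316))]
hole top [(np.int64(304), np.int64(205)), (np.int64(206), np.int64(297)), (np.int64(303), np.int64(387)), (np.int64(401), np.int64(297))]
hole bot [(np.int64(304), np.int64(195)), (np.int64(207), np.int64(286)), (np.int64(303), np.int64(375)), (np.int64(400), np.int64(286))]
bush [(np.int64(313), np.int64(165)), (np.int64(236), np.int64(238)), (np.int64(312), np.int64(309)), (np.int64(390), np.int64(238))] [(np.int64(313), np.int64(181)), (np.int64(239), np.int64(251)), (np.int64(313), np.int64(319)), (np.int64(387), np.int64(251))]
tip [(np.int64(314), np.int64(277)), (np.int64(265), np.int64(322)), (np.int64(313), np.int64(366)), (np.int64(362), np.int64(322))]
```

The hole sits about 1.5 mm too far toward −x and 0.6 mm too far toward +y of the shaft axis. I'll correct that and lower.

Call:
move_arm(
  slide=[
    [1.5,-0.6,0],
    [1.5,-0.6,-3],
    [1.5,-0.6,-6],
    [1.5,-0.6,-9],
    [1.5,-0.6,-11],
    [1.5,-0.6,-12.5],
    [1.5,-0.6,-14],
    [1.5,-0.6,-15],
    [1.5,-0.6,-15],
    [1.5,-0.6,-15],
  ],
  twist=[
    [0,0,0],
    [0,0,0],
    [0,0,0],
    [0,0,0],
    [0,0,0],
    [0,0,0],
    [0,0,0],
    [0,0,0],
    [0,0,0],
    [0,0,0],
  ],
)

```text
time_s: 6.95
position: [0.486, -0.0149, 0.0676]
orientation: [-3.142, 0.001, -0.0]
force: [-1.6, 0.6, 4.4]
opening: 0.0553
grip_force: 15.0
```

Call:
move_arm(
  slide=[
    [0,0,0],
    [0,0,0],
    [0,0,0],
    [0,0,0],
    [0,0,10],
    [0,0,40],
    [-10,0,80],
    [-30,0,120],
    [-45,0,130],
    [-45,0,130],
    [-45,0,130],
    [-45,0,130],
  ],
  twist=[
    [0,0,0],
    [0,0,0],
    [0,0,0],
    [0,0,0],
    [0,0,0],
    [0,0,0],
    [0,0,0],
    [0,0,0],
    [0,0,0],
    [0,0,0],
    [0,0,0],
    [0,0,0],
  ],
  gripper=72,
)

```text
time_s: 8.15
position: [0.4411, -0.0148, 0.1967]
orientation: [-3.141, 0.0, 0.002]
force: [-0.1, -0.3, -0.3]
opening: 0.072
grip_force: 0.0
```

```bash
python3 - <<'E'
from h import *
o,a=snap('wrist','w4'); print(o['time_s'],list(o['position']),list(o['orientation']),o['opening'])
C=cam('wrist',o); u,v=proj(C,[.487,-.0155,.075]).round().astype(int); print(u,v)
A=a[v-30:v+30,u-30:u+30,::-1]
cv2.imwrite('pics/w4c.png',cv2.resize(A,(600,600),interpolation=cv2.INTER_CUBIC))
E
```

```text
8.15 [np.float64(0.44112475509953125), np.float64(-0.014836549840949469), np.float64(0.19673717944636632)] [np.float64(-3.1412968506058174), np.float64(0.0004976192195977259), np.float64(0.0017838954105543964)] 0.07202574856811916
317 154
```

View pics/w4c.png

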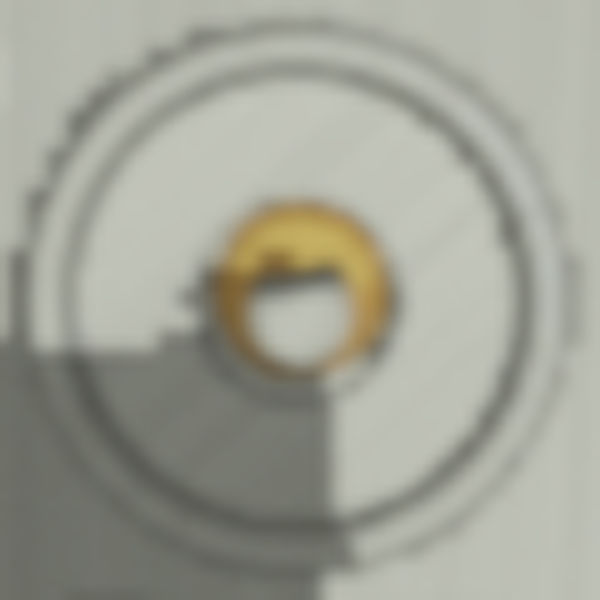

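The bezel is seated, concentric with the bushing (both centred at about crop (300,293)), with the flat toward the back and turned slightly. Now a closer shot to measure the flat's angle.

Call:
move_arm(
  slide=[
    [2,0,-30],
    [5,0,-65],
    [5,0,-85],
    [5,0,-95],
    [5,0,-98],
    [5,0,-98],
    [5,0,-98],
    [5,0,-98],
  ],
  twist=[
    [0,0,0],
    [0,0,0],
    [0,0,0],
    [0,0,0],
    [0,0,0],
    [0,0,0],
    [0,0,0],
    [0,0,0],
  ],
)

```text
time_s: 9.0
position: [0.4465, -0.0149, 0.1002]
orientation: [3.142, -0.001, 0.002]
force: [0.2, 0.0, -0.4]
opening: 0.0718
grip_force: 0.0
```

```bash
python3 - <<'E'
from h import *
o,a=snap('wrist','w5'); print(o['time_s'],list(o['position']),o['orientation'])
C=cam('wrist',o); u,v=proj(C,[.487,-.0155,.089]).round().astype(int); print(u,v)
g=cv2.cvtColor(a,cv2.COLOR_RGB2GRAY); print(g[v-16:v+16,u-14:u+16])
s=cv2.cvtColor(a,cv2.COLOR_RGB2HSV)[:,:,1]
print(s[v-16:v+16,u-14:u+16])
E
```

```text
9.0 [np.float64(0.4464950541164594), np.float64(-0.014903783906883112), np.float64(0.10023039017086213)] [ 3.14151684e+00 -7.54080642e-04  2.16227187e-03]
317 181
[[188 187 182 173 160 147 133 129 132 134 139 144 146 148 149 148 147 145
  143 141 140 144 156 172 182 186 187 188 190 192]
 [187 182 173 159 145 134 129 133 139 146 153 159 161 163 164 162 160 158
  154 149 145 140 141 151 169 182 188 190 191 192]
 [183 176 166 154 141 131 133 142 151 160 166 169 169 170 170 170 169 168
  165 160 153 148 142 139 151 173 186 191 191 191]
 [178 170 163 152 138 133 143 154 162 166 168 168 168 169 170 170 171 171
  170 168 162 155 148 141 143 164 183 190 191 190]
 [171 165 158 142 132 139 153 163 162 155 153 154 155 161 168 170 170 170
  170 169 168 163 154 145 146 161 179 188 190 189]
 [164 160 152 134 134 149 161 165 152 131 122 122 129 147 163 167 167 166
  164 165 167 167 160 150 149 159 171 180 187 188]
 [146 142 136 127 138 156 164 163 146 118 106 106 112 132 150 155 154 150
  146 149 162 168 165 156 148 149 151 166 182 185]
 [109 106 106 113 132 147 152 148 133 109  99  97  97 107 120 
[... 6364 characters left out ...]
 20  20  18  17  19  19
   18  20  18  18  20  18  18  18  18  16  18  18]
 [ 19  19  19  17  20  18  20  20  20  18  20  18  18  18  16  18  20  18
   18  18  20  20  18  18  18  18  20  18  18  20]
 [ 19  17  17  20  20  20  20  20  19  19  19  17  17  17  17  17  17  18
   18  18  18  18  18  18  20  18  18  18  18  20]
 [ 17  20  20  20  20  20  20  19  19  17  17  17  17  17  17  18  20  20
   18  20  18  18  18  20  20  18  20  20  20  20]
 [ 17  20  18  20  18  20  19  19  19  17  17  17  20  15  19  17  20  20
   18  18  18  20  18  20  18  18  18  18  20  18]
 [ 18  20  18  18  20  17  17  19  19  20  17  17  20  18  18  18  20  18
   18  18  20  18  20  18  18  18  18  18  20  18]]
```

The flat is turned about 0.18 rad (10°), and the tip is at about (0.4878, −0.0155). Now to the black knob, turning the tool to its bar.

Call:
move_arm(
  slide=[
    [0,0,40],
    [0,0,80],
    [0,20,110],
    [2,55,120],
    [4,100,120],
    [6,145,120],
    [8,190,120],
    [10,235,120],
    [12,280,110],
    [14,325,90],
    [14,360,70],
    [14,375,50],
    [14,375,40],
    [14,375,40],
    [14,375,40],
    [14,375,40],
  ],
  twist=[
    [0,0,0],
    [0,0,0],
    [0,0,6],
    [0,0,13],
    [0,0,20],
    [0,0,27],
    [0,0,34],
    [0,0,41],
    [0,0,48],
    [0,0,55],
    [0,0,62],
    [0,0,66],
    [0,0,66],
    [0,0,66],
    [0,0,66],
    [0,0,66],
  ],
  gripper=45,
)

```text
time_s: 10.65
position: [0.4608, 0.3595, 0.1407]
orientation: [2.636, 1.707, 0.003]
force: [-0.7, 0.2, 0.5]
opening: 0.0451
grip_force: 0.0
```

```bash
python3 - <<'E'
from h import *
o,a=snap('wrist','w6'); print(o['time_s'],list(o['position']),o['orientation'])
C=cam('wrist',o); u,v=proj(C,[.462,.363,.032]).round().astype(int); print(u,v)
A=a[max(v-75,0):v+75,u-75:u+75,::-1]; print(max(v-75,0),u-75)
cv2.imwrite('pics/w6c.png',cv2.convertScaleAbs(cv2.resize(A,None,fx=4,fy=4,interpolation=cv2.INTER_CUBIC),alpha=1.6))
E
```

```text
10.65 [np.float64(0.4607931863432125), np.float64(0.35946971224838264), np.float64(0.14069227358946546)] [2.63648818e+00 1.70727815e+00 2.52061568e-03]
314 197
122 239
```

View pics/w6c.png

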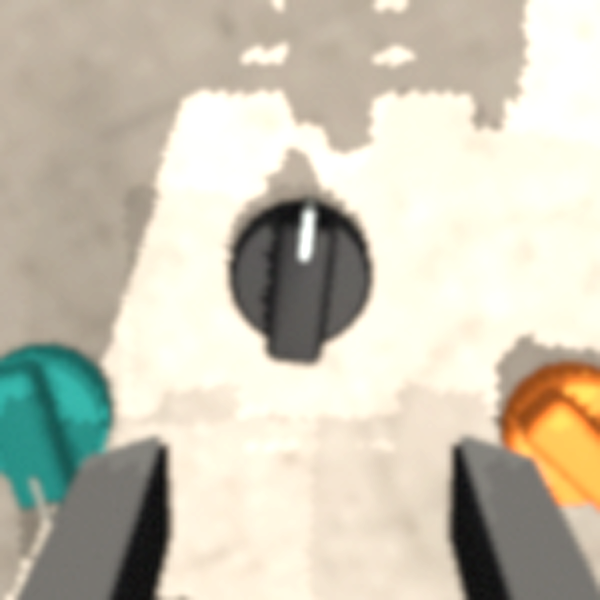

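The knob's body is centred at crop (301,272), bar back end at (294,358) and white line from (304,260) to (311,207). The bar is turned about 6.5° clockwise from the tool's x. Turquoise is at lower left and orange at lower right, both clear.

```bash
python3 - <<'E'
from h import *
o=sensors.get_obs(); C=cam('wrist',o); F=lambda u,v:((u+.5)/4-.5+239,(v+.5)/4-.5+122)
for z in(.005,.012,.017): print(onz(C,*F(301,272),z))
n=onz(C,*F(311,207),.022);b=onz(C,*F(294,357),.03); w0=onz(C,*F(304,260),.032)
print(n,b,w0,np.degrees(np.arctan2(*(w0-b)[1::-1]))); k=onz(C,*F(301,272),.012)
for d in(.4,.6): pass
# predictions for knob pose
for yaw in(58,60,62):
  y=np.radians(yaw);e=np.array([np.cos(y),np.sin(y)])
  f=lambda s,z:((proj(C,[*(k[:2]+s*e),z])-[239,122]+.5)*4-.5).round(0)
  print(yaw,f(.023,.017),f(-.0185,.032),f(-.0185,.02))
E
```

```text
[0.4619087  0.36466794 0.005     ]
[0.46260519 0.3661315  0.012     ]
[0.46310269 0.36717689 0.017     ]
[0.47275854 0.3824713  0.022     ] [0.45373865 0.3505019  0.03      ] [0.46650761 0.37277007 0.032     ] 60.16929185569017
58 [313. 189.] [291. 361.] [291. 347.]
60 [310. 189.] [293. 361.] [294. 348.]
62 [307. 188.] [296. 362.] [296. 348.]
```

Call:
move_arm(
  slide=[
    [1.7,6,-25],
    [1.7,6,-60],
    [1.7,6,-90],
    [1.7,6,-108],
    [1.7,6,-115],
    [1.7,6,-119],
    [1.7,6,-121],
    [1.7,6,-121],
    [1.7,6,-121],
  ],
  twist=[
    [0,0,-3],
    [0,0,-6],
    [0,0,-6],
    [0,0,-6],
    [0,0,-6],
    [0,0,-6],
    [0,0,-6],
    [0,0,-6],
    [0,0,-6],
  ],
)

```text
time_s: 11.6
position: [0.4621, 0.3664, 0.0192]
orientation: [-2.721, -1.57, -0.002]
force: [-0.1, -0.3, -0.2]
opening: 0.0451
grip_force: 0.0
```

Call:
move_arm(
  slide=[
    [0,0,0],
    [0,0,0],
    [0,0,0],
    [0,0,0],
    [0,0,0],
    [0,0,0],
    [0,0,0],
    [0,0,0],
  ],
  twist=[
    [0,0,0],
    [0,0,0],
    [0,0,0],
    [0,0,0],
    [0,0,0],
    [0,0,0],
    [0,0,0],
    [0,0,0],
  ],
  gripper=5,
  squeeze=35,
)

```text
time_s: 12.4
position: [0.4617, 0.3662, 0.0185]
orientation: [-2.721, -1.57, 0.0]
force: [-0.7, -1.1, 1.7]
opening: 0.0147
grip_force: 35.0
```

Call:
move_arm(
  slide=[
    [0,0,15],
    [0,0,55],
    [0,-10,100],
    [0,-35,140],
    [0,-75,160],
    [0,-120,165],
    [-2,-165,165],
    [-4,-210,165],
    [-6,-255,160],
    [-8,-300,150],
    [-9,-340,140],
    [-9,-370,130],
    [-9,-388,130],
    [-9,-388,130],
    [-9,-388,130],
    [-9,-388,130],
  ],
  twist=[
    [0,0,0],
    [0,0,0],
    [0,0,-5],
    [0,0,-10],
    [0,0,-15],
    [0,0,-20],
    [0,0,-25],
    [0,0,-30],
    [0,0,-35],
    [0,0,-40],
    [0,0,-45],
    [0,0,-50],
    [0,0,-50],
    [0,0,-50],
    [0,0,-50],
    [0,0,-50],
  ],
)

```text
time_s: 14.0
position: [0.4528, -0.0207, 0.1489]
orientation: [-3.129, -0.276, -0.001]
force: [0.8, 0.0, -0.4]
opening: 0.0145
grip_force: 35.0
```

```bash
python3 - <<'E'
from h import *
o,a=snap('wrist','w7'); print(o['time_s'],list(o['position']),o['orientation'],o['opening'],o['grip_force'])
C=cam('wrist',o); print(proj(C,[.4876,-.0155,.089]),proj(C,o['position']))
A=a[120:270,240:400,::-1]
cv2.imwrite('pics/w7c.png',cv2.convertScaleAbs(cv2.resize(A,None,fx=4,fy=4,interpolation=cv2.INTER_CUBIC),alpha=1.3))
E
```

```text
14.0 [np.float64(0.4528446203380606), np.float64(-0.02073994749546532), np.float64(0.1489430227340414)] [-3.12917015e+00 -2.75734486e-01 -1.09237461e-03] 0.014525556146720811 34.997713565826416
[316.69456483 175.53519292] [315.31240315 245.92452854]
```

View pics/w7c.png

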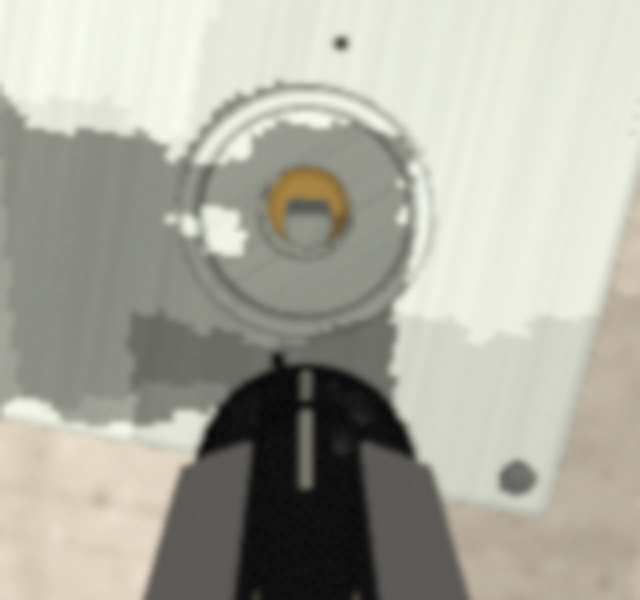

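The flat lies square to the image at this yaw, so 10° is right. The shaft tip is at crop (309.5,226), as predicted. The knob's white line is at u=305.5, from v 370 to 490, and the body's front outline is at v 365.

```bash
python3 - <<'E'
from h import *
o=sensors.get_obs(); C=cam('wrist',o); p=np.array(o['position']); F=lambda u,v:((u+.5)/4-.5+240,(v+.5)/4-.5+120)
R=Ro.from_rotvec(o['orientation']).as_matrix(); ex,ey=R[:,0],R[:,1]
print('yaw',np.degrees(np.arctan2(ex[1],ex[0])), 'tilt',R[:,2])
def s(u,v,z): q=onz(C,*F(u,v),z)-p; return (round(q@ex*1e3,2),round(q@ey*1e3,2))
zu=p[2]-.0185
print('front r19 z0',s(306,365,zu),'r19 z10',s(306,365,zu+.010),'r17.6 z17',s(306,365,zu+.017),'line in',s(305,490,zu+.032),'kink',s(306,405,zu+.032),'line out',s(306,370,zu+.017))
print('tip',s(309.5,226,.089), 'bush',s(307,207,.069),'bez',s(308,212,.073))
E
python3 - <<'E'
import sys; sys.path.insert(0,'.')
from h import *
# w6 re-evaluate with same features (pose known)
o={'position':[0.4607931863432125,0.35946971224838264,0.14069227358946546],'orientation':[2.63648818,1.70727815,.00252]}
C=cam('wrist',o); F=lambda u,v:((u+.5)/4-.5+239,(v+.5)/4-.5+122)
g=np.array([.4617,.3662]); e=np.array([.5,.866])
for n,u,v,z in(('front0',306,198,0),('front10',306,198,.01),('in',304,261,.032),('out',311,206,.017),('back',294,360,.03)): print(n,((onz(C,*F(u,v),z)[:2]-g)@e*1e3).round(2))
E
```

```text
yaw 10.077712402138248 tilt [ 5.10088324e-04  3.04468871e-04 -9.99999824e-01]
front r19 z0 (np.float64(18.0), np.float64(0.5)) r19 z10 (np.float64(21.08), np.float64(0.51)) r17.6 z17 (np.float64(23.24), np.float64(0.51)) line in (np.float64(8.4), np.float64(0.38)) kink (np.float64(21.77), np.float64(0.51)) line out (np.float64(22.42), np.float64(0.51))
tip (np.float64(34.63), np.float64(1.18)) bush (np.float64(35.12), np.float64(0.68)) bez (np.float64(34.71), np.float64(0.9))
front0 18.77
front10 20.44
in 8.52
out 19.69
back -17.7
```

Call:
move_arm(
  slide=[
    [15,2.5,-10],
    [34,5.5,-20],
    [34,5.5,-30],
    [34,5.5,-36],
    [34,5.5,-39],
    [34,5.5,-40],
    [34,5.5,-41],
    [34,5.5,-42],
    [34,5.5,-43],
    [34,5.5,-44],
    [34,5.5,-44],
  ],
  twist=[
    [0,0,0],
    [0,0,0],
    [0,0,0],
    [0,0,0],
    [0,0,0],
    [0,0,0],
    [0,0,0],
    [0,0,0],
    [0,0,0],
    [0,0,0],
    [0,0,0],
  ],
)

```text
time_s: 15.15
position: [0.4867, -0.0163, 0.1044]
orientation: [-3.13, -0.273, -0.0]
force: [-0.6, 1.3, -0.7]
opening: 0.0146
grip_force: 35.0
```

Call:
move_arm(
  slide=[
    [0,0,-1],
    [0,0,-2],
    [0,0,-3],
    [0,0,-4],
    [0,0,-5],
    [0,0,-6],
    [0,0,-7],
    [0,0,-8],
    [0,0,-9],
    [0,0,-9],
  ],
  twist=[
    [0,0,0],
    [0,0,0],
    [0,0,0],
    [0,0,0],
    [0,0,0],
    [0,0,0],
    [0,0,0],
    [0,0,0],
    [0,0,0],
    [0,0,0],
  ],
)

```text
time_s: 16.15
position: [0.4867, -0.0163, 0.0953]
orientation: [-3.129, -0.273, 0.0]
force: [1.4, 4.2, 0.4]
opening: 0.0145
grip_force: 35.0
```

Call:
move_arm(
  slide=[
    [0.2,0.6,-0.5],
    [0.2,0.8,-1],
    [0.2,0.8,-1.5],
    [0.2,0.8,-2],
    [0.2,0.8,-2.5],
    [0.2,0.8,-3],
    [0.2,0.8,-3],
  ],
  twist=[
    [0,0,0],
    [0,0,0],
    [0,0,0],
    [0,0,0],
    [0,0,0],
    [0,0,0],
    [0,0,0],
  ],
)

```text
time_s: 16.85
position: [0.4868, -0.0157, 0.0924]
orientation: [3.13, 0.273, -0.0]
force: [-2.4, -1.6, 3.7]
opening: 0.0144
grip_force: 35.0
```

Home (about 4 N on the spring). Pressing on to the stop.

Call:
move_arm(
  slide=[
    [-0.2,-0.2,-1],
    [-0.2,-0.2,-2],
    [-0.2,-0.2,-3],
    [-0.2,-0.2,-3.5],
    [-0.2,-0.2,-4],
    [-0.2,-0.2,-4],
    [-0.2,-0.2,-4],
  ],
  twist=[
    [0,0,0],
    [0,0,0],
    [0,0,0],
    [0,0,0],
    [0,0,0],
    [0,0,0],
    [0,0,0],
  ],
)

```text
time_s: 17.55
position: [0.4868, -0.0158, 0.0885]
orientation: [3.13, 0.273, 0.0]
force: [-1.7, -1.0, 7.2]
opening: 0.0147
grip_force: 35.0
```

Call:
move_arm(
  slide=[
    [0,0,-0.4],
    [0,0,-0.8],
    [0,0,-1.2],
    [0,0,-1.2],
    [0,0,-1.2],
  ],
  twist=[
    [0,0,0],
    [0,0,0],
    [0,0,0],
    [0,0,0],
    [0,0,0],
  ],
)

```text
time_s: 18.05
position: [0.4871, -0.0158, 0.0879]
orientation: [3.129, 0.273, 0.001]
force: [-5.9, -2.1, 18.8]
opening: 0.0147
grip_force: 35.0
```

```bash
python3 - <<'E'
from h import *
o=sensors.get_obs(); print(o['time_s'],o['position'],o['force'],o['grip_force'])
print(arm.finish_job())
E
```

```text
18.05 [ 0.4870548  -0.01575991  0.08792044] [-5.89767776 -2.05128556 18.81085668] 35.003124475479126
the job is handed in; nothing more can be done
None
```

The job is handed in at 18 s: the bezel is seated round the bushing, and the black knob is home on the shaft and still held pressed to the stop with about 19 N; I judged the final press from force and height readings only, not a last picture.

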